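# Lay the upright bracket down on the padded rest

### The job

Lay the upright metal angle bracket down on its back on the padded rest it stands against: with the fingertips tip it away over the rest's front edge and let it down gently the whole way, never letting it drop. Then push it along the rest until the end of its long leg is fully home and square against the raised end stop. Only push it, do not lift or carry it, and leave the other things where they lie.

Things in the scene. Friction and masses are not known exactly. Their poses are not given: they have to be found in the camera images.
- bracket: Loose L-shaped aluminium angle bracket, 50 mm wide, plate 8 mm thick; leg 120 mm, foot 80 mm (outside), about 0.25 kg. It stands on its foot, leg upright, its back 1 to 5 mm from the rest's front edge, foot toward the robot. Origin: outer heel corner (leg's back / foot's underside), mid-width. z runs up the leg, x out of the leg's back (foot at -x). Lying on its back: x down, foot standing up.
- bracket_leg_end (a point): Middle of the end face of the bracket's leg, 120 mm from the heel, half-way through the plate. Axes as the bracket's.
- bracket_foot_end (a point): Middle of the foot's end face, 80 mm from the leg's back, 4 mm above its underside. Tipped about 30 degrees over the rest's edge the bracket overbalances and would fall, its heel free to slide a little toward the robot; the foot swings up as it tips, so a closed fingertip low in the inside corner of the L pushes the leg over and then holds the rising foot back and lets it down.
- rest: Fixed padded rest: wooden slab with black rubber pad, 155 mm long, 84 mm wide, top 8 mm above the bench, a dark steel bar as end stop across its far end. Origin: under the middle of its front edge (nearest the bracket), on the bench. x runs level from front edge to end stop, z up. The 8 mm high front edge keeps the bracket from sliding away while it is tipped.
- end_stop (a point): On the end stop's face toward the bracket, mid-width, 4 mm above the pad, 135 mm from the rest's front edge. The bar is 80 mm wide, 20 mm thick and rises 14 mm above the pad. Axes as the rest's. Once tipped, the leg's end is about 20 to 40 mm short of it.
- nut_driver: Bystander: yellow-handled nut driver, 174 mm long, 29 mm high, lying to the left of the rest. Origin under its middle.
- pliers: Bystander: red-handled pliers, 158 x 50 x 12 mm, lying to the right of the rest. Origin under their middle.
- terminal_block: Bystander: green block with five terminals, 52 x 18 x 19 mm, to the right of the bracket. Origin under its middle.
- loupe: Bystander: black loupe, 41 mm across, 36 mm high, to the left of the bracket. Origin under its middle.
- small_board: Bystander: small circuit board, 62 x 44 x 16 mm, in front of and to the right of the bracket. Origin under its middle.
- heat_sink: Bystander: black finned heat sink, 45 x 45 x 23 mm, well to the left. Origin under its middle.

How it is judged (in metres and radians):
On the way:
1. the bracket lies flat on its back on the rest, not yet home (angle between bracket's own x axis and vertical above 3.05 rad and z of bracket in the frame of rest between 0.002 and 0.014 m and x of bracket_leg_end in the frame of rest below 0.13 m), for 0.2 s.
At the end, for the whole second after the job is handed in: The bracket lies flat on its back on the rest (within 5 degrees), at rest, the end of its long leg within 4 mm of the end stop, within 25 mm of the rest's middle line and along the rest within 7 degrees (angle between bracket's own x axis and vertical above 3.05 rad and z of bracket in the frame of rest between 0.002 and 0.014 m and linear speed of bracket below 0.01 m/s and angular speed of bracket below 0.1 rad/s and x of bracket_leg_end in the frame of rest between 0.131 and 0.139 m and y of bracket_leg_end in the frame of rest between -0.025 and 0.025 m and angle between the z axis of bracket and the x axis of rest, either way round below 0.12 rad); the robot touches nothing.
It fails at once if the bracket dropped or was knocked over: it turned faster than 6 rad/s (angular speed of bracket above 6 rad/s).
It fails at once if the bracket was lifted or carried: its heel rose more than 40 mm above the bench, or its leg end above 140 mm (height (world z) of bracket above 0.04 m or height (world z) of bracket_leg_end above 0.14 m).
It fails at once if a bystander was moved by more than 20 mm (distance of any of nut_driver, pliers, terminal_block, loupe, small_board, heat_sink from where it was at the start of the episode above 0.02 m).
It also fails if it takes over 72 s, if anything falls off the work surface, if the arm or the gripper's body presses on something with over 40 N, if the wrist force passes 120 N, or if a joint passes its speed limit or range.

### The arm

A 6-joint arm with a two-finger parallel gripper is mounted at the origin on a cart in front of the work surface, level with it; the furniture and walls round the work are solid. World frame = base frame: x ahead of the robot, y to its left, z up, the work surface at z = 0. Lengths are in mm, angles in rad, forces in N, time in s.
With the tool pointing down it reaches from about 400 to 925 mm from the base axis. Payload 12.5 kg.
Tool frame: the origin (TCP) lies on the front face of the gripper's body, between the roots of the fingers; the fingertips stand 78 mm ahead of it and the grasp point (between the pads) lies 59 mm ahead of it (env.nose_length is the distance from the TCP to the fingertips, in mm); z points along the fingers, y is the line along which they close (so a half turn about z gives the same grasp; the last joint's range is limited). The gripper opens to 95 mm and grips with 3 to 60 N. Pads are 20 mm wide; open, the fingers measure 119 mm over their backs; the gripper's body (75 mm by 180 mm) begins 59 mm behind the grasp point.
Start: joints at [-1.247, 0.491, 1.559, -0, 1.092, -0.106], TCP at [260.452, -568.157, 292.261] pointing down, gripper open.
Joint ranges: [-3.1, 3.1], [-0.84, 2.19], [0.05, 2.79], [-1.13, 4.28], [0.06, 2.93], [-2.69, 2.69]. Speed limits (rad/s): [2.22, 2.22, 2.79, 3.14, 3.14, 3.14].

### API

Orientations are given as [roll, pitch, yaw] about the fixed x, y, z axes, in that order (R = Rz(yaw) Ry(pitch) Rx(roll)).
In Python, from cell import env gives the robot as it stands.
- The arm moves only by the tool jog_arm, never from a script. Its argument "motion" is a list of rows, each a list of 7 numbers: the turn, a rotation vector about the tool's x, y, z in degrees, then the shift along the tool's x, y, z in mm, then the finger opening in mm, from 0 to 95.1. In form: [[wx, wy, wz, x, y, z, hand], ...]. A call has 1 to 10 rows; each row shifts and turns the commanded pose from where the row before left it, along the tool's axes as they then stand; what a row does not reach is not made up. A row lasts 1/8 s, in which the tool goes at most 62.5 mm and 10.7 degrees, less where a joint would pass 70% of its speed; a pose out of reach is approached as far as the arm can. A call is refused whole if a number of a shift passes 62.5 or a number of a turn 10.7, either way. A call with a gripper value outside its range is refused whole. The fingers move at their own pace and stop on an object; the grip force is fixed at half the most. Time passes only in rows, so rows that do not move let the fingers close. It gives the time, the measured TCP pose, the force, the opening and the grip force at its end, in the units of the state.
- env.state(): the state, without advancing time (a new reading comes with each control period).
- env.read_camera(name): name is "scene" or "top"; returns a dict with "color" (420x560x3 uint8, red, green, blue), "z_map" (420x560 float32, mm along the optical axis (not along the pixel's ray), 0 where there is no reading), "camera_matrix" (3x3 intrinsics, pixels), "world_to_cam" (4x4, takes a point from world to camera coordinates). Camera axes: x right, y up, looking along -z (the intrinsics and any distortion apply to the point x, -y, -z); pixel columns grow to the right and rows downward; lengths in mm; the calibration is good to about 2 mm. A picture is of the moment at which its call begins.
- env.job_done(): hands the job in; it is judged then, once.
Trained networks look in the newest picture that a camera, given by its name, has taken for a name from the list of things; names that differ only in an ending like _2 or _b are one class to them, and where a whole thing is asked for, a point or a joint stands for the part that bears it (a point fixed in the world has none). Each returns a list of dicts, best first, with "score" (0 to 1); they miss things now and then, are a little off and sometimes report something else, mostly with a low value. They report only what shows in the picture. A call takes as long as a camera call.
- env.recognise(camera, thing): "location" ([column, row] in pixels, amid what is visible of it).
The state is a dict: "t": time; "joints": joint angles; "qvel": joint speeds; "tau": joint torques, N m; "eef_pos": TCP position; "tcp_rot": TCP orientation; "ft_force": force on the tool from outside, world axes, zero at the start; "moment": the same for the moment, N m; "opening": opening from 0.0 (shut) to 1.0 (fully open); "grip_force": force on a finger pad.
Only numpy, scipy, OpenCV 4.12 (cv2) and the standard library are available. Lean on these libraries where they do the work, as an engineer would, in place of code of your own. Each camera call takes 0.05 s, during which the arm holds its last target. There are 200 camera calls.

## Working session

There is one attempt and no reset: what is moved stays moved. The work goes in short steps, Python scripts to look and compute and a tool call to move; the robot and the scene stay as the last step left them, time stands still between calls to the robot, and variables do not carry over. Pictures are saved under pics/ and viewed, at most 10 in all, crops included, and the job is handed in when it is done.

Besides the shell and the picture viewer there is one more tool, called after ">>>" as name([rows], argument=value, ...), one row to a line, values as JSON. jog_arm: Moves the arm, as the interface text tells. Its arguments: {"type":"object","properties":{"motion":{"type":"array"}},"required":["motion"]}

```bash
mkdir -p pics; cat > h.py <<'E'
import numpy as np, cv2
from cell import env
def pts(c):
    K=c["camera_matrix"];z=c["z_map"];h,w=z.shape
    u,v=np.meshgrid(np.arange(w),np.arange(h))
    P=np.stack([(u-K[0,2])/K[0,0]*z,-(v-K[1,2])/K[1,1]*z,-z,np.ones_like(z)],-1)
    return (P@np.linalg.inv(c["world_to_cam"]).T)[...,:3]
def save(c,n): cv2.imwrite(f"pics/{n}.png",c["color"][...,::-1])
E
python3 - <<'E'
from h import *
for n in("scene","top"):
    c=env.read_camera(n);save(c,n+"0");np.savez(n+"0.npz",**c);P=pts(c)
    for t in["bracket","bracket_leg_end","bracket_foot_end","rest","end_stop","loupe","terminal_block","small_board","pliers","nut_driver","heat_sink"]:
        r=env.recognise(n,t)
        for d in r[:1]:
            u,v=map(int,d["location"]);print(n,t,round(d["score"],2),u,v,P[v,u].round())
s=env.state();print(s)
E
```

```text
scene bracket 0.64 305 214 [504.   5.   7.]
scene bracket_leg_end 0.98 303 214 [507.  10.   9.]
scene bracket_foot_end 0.66 303 213 [505.  13.  15.]
scene rest 0.82 266 210 [593.  45.  11.]
scene end_stop 0.61 266 210 [593.  45.  11.]
scene loupe 0.82 311 253 [412. 146.  26.]
scene terminal_block 0.3 266 207 [603.  30.   8.]
scene small_board 0.73 352 200 [ 428. -112.    6.]
scene pliers 0.85 281 186 [617. -68.  10.]
scene nut_driver 0.76 272 237 [517. 142.  24.]
scene heat_sink 0.75 250 323 [422. 379.  18.]
top bracket 0.77 308 227 [484.  17.  12.]
top bracket_leg_end 0.83 308 229 [480.  17.   6.]
top bracket_foot_end 0.56 306 231 [475.  21.   7.]
top rest 0.6 303 179 [594.  30.   8.]
top end_stop 0.92 303 179 [594.  30.   8.]
top loupe 0.79 256 256 [416. 132.  32.]
top terminal_block 0.69 355 222 [497. -88.  18.]
top small_board 0.65 370 251 [ 433. -125.    2.]
top pliers 0.56 352 175 [606. -83.   7.]
top nut_driver 0.82 258 202 [537. 131.  25.]
top heat_sink 0.7 149 245 [436. 373.  14.]
{'t': 1.2, 'joints': array([-1.24660601e+00,  4.90923821e-01,  1.55887836e+00,  2.02654112e-05,
        1.09168979e+00, -1.05604217e-01]), 'qvel': array([ 0.00073137, -0.00044255,  0.00091637,  0.00163418, -0.00141853,
       -0.00051015]), 'tau': array([-9.60211469e-05, -6.12469268e+01, -2.58426547e+01,  6.94788806e-02,
        4.46293387e-02, -1.39320372e-05]), 'eef_pos': array([ 260.456651  , -568.17012279,  292.25360052]), 'tcp_rot': array([ 3.14149064e+00, -7.27172243e-06,  4.29785194e-01]), 'ft_force': array([-0.0356995 ,  1.33972747,  0.0436952 ]), 'moment': array([ 0.02379367, -0.03912243, -0.01648463]), 'grip_force': 0.0, 'opening': 0.9983736422671275}
```

```bash
python3 - <<'E'
from h import *
a=np.load("scene0.npz");b=np.load("top0.npz")
A=cv2.resize(a["color"][150:290,220:380],(640,560),interpolation=2)
cv2.imwrite("pics/a.png",A[...,::-1])
B=cv2.resize(b["color"][140:280,230:400],(680,560),interpolation=2)
cv2.imwrite("pics/b.png",B[...,::-1])
for n,c in(("s",a),("t",b)):
    P=pts(c).reshape(-1,3);C=c["color"].reshape(-1,3)
    m=(P[:,0]>400)&(P[:,0]<700)&(abs(P[:,1]-20)<70)
    print(n,np.linalg.inv(c["world_to_cam"])[:3,3].round(),c["camera_matrix"][0,0])
    q=P[m&(P[:,2]>40)];print("leg",len(q),q.min(0).round(),q.max(0).round(),q.mean(0).round())
    for lo,hi in((14,30),(5,14)):
        q=P[m&(P[:,2]>lo)&(P[:,2]<hi)];print(lo,len(q),q.min(0).round(),q.max(0).round())
    # rest dark
    q=P[m&(P[:,2]>3)&(P[:,2]<40)&(C.max(1)<70)][:,:2].astype(np.float32)
    if len(q)>5:
        r=cv2.minAreaRect(q);print("dark",len(q),r)
E
```

```text
s [ 18. 949. 808.] 531.5375453392892
leg 322 [500.  -3.  40.] [513.  50. 124.] [505.  28.  86.]
14 240 [441. -47.  14.] [671.  84.  30.]
5 1486 [412. -50.   5.] [660.  87.  14.]
dark 858 ((583.62255859375, 30.538984298706055), (133.8271942138672, 78.63084411621094), 8.317167282104492)
t [ 406.   94. 1114.] 488.8512446509085
leg 1846 [502. -50.  45.] [700.  90. 597.] [676.  18. 542.]
14 333 [502.  -1.  14.] [673.  79.  29.]
5 2328 [424. -50.   5.] [683.  88.  14.]
dark 1741 ((550.5101928710938, 23.933273315429688), (200.27586364746094, 74.54106140136719), 8.668928146362305)
```

View pics/a.png

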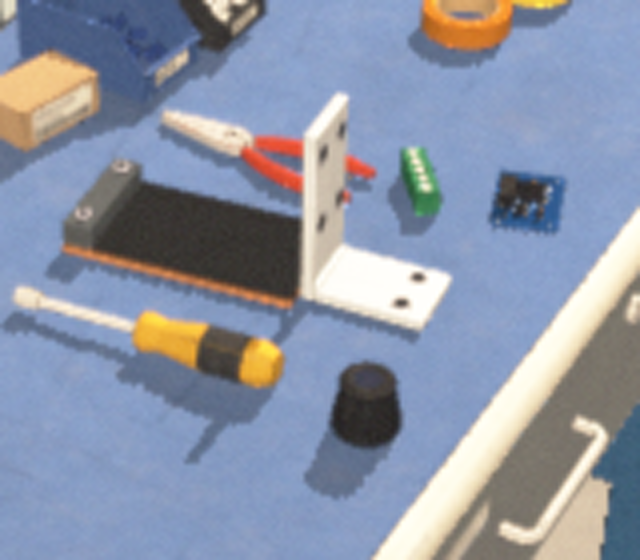

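View pics/b.png

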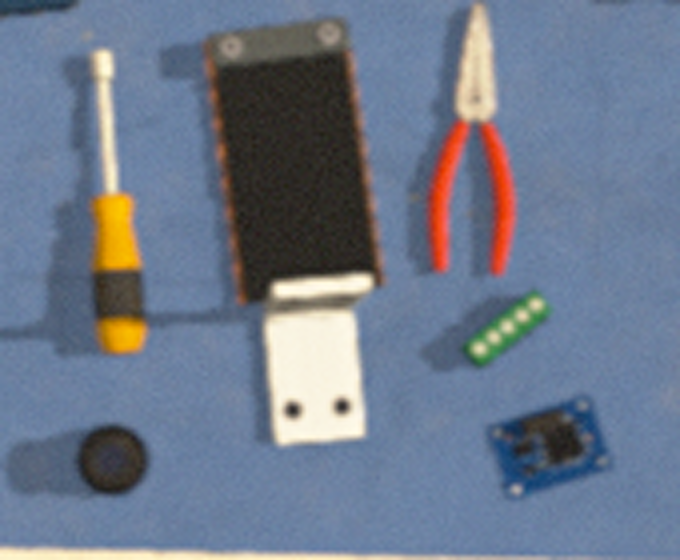

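The scene view shows the L standing upright at the rest's near edge (leg at crop ~325,200, foot toward the robot). The top view shows the foot end at crop ~(277,443)–(366,436), the rest's front edge at ~(243,302)–(383,283), and the stop bar at the top.

```bash
python3 - <<'E'
from h import *
def ray(c,u,v,z):
    K=c["camera_matrix"];T=np.linalg.inv(c["world_to_cam"])
    d=T[:3,:3]@np.array([(u-K[0,2])/K[0,0],-(v-K[1,2])/K[1,1],-1]);o=T[:3,3]
    return (o+d*(z-o[2])/d[2]).round(1)
b=np.load("top0.npz");a=np.load("scene0.npz")
f=lambda x,y,z:ray(b,230+x/4-.4,140+y/4-.4,z)
g=lambda x,y,z:ray(a,220+x/4-.4,150+y/4-.4,z)
print("foot end top",f(277,443,8),f(366,436,8))
print("leg top back corners",f(270,282,120),f(374,274,120),"front",f(272,302,120),f(372,293,120))
print("rest near",f(243,302,8),f(383,283,8),"stop face bottom",f(217,66,8),f(350,50,8),"stop far top",f(207,36,22),f(346,18,22))
print("scene: foot end",g(418,327,8),g(452,278,8),"leg top",g(305,125,120),g(345,95,120))
print("rest near-left",g(295,305,0), g(292,292,8),"stop",g(100,248,8))
E
```

```text
foot end top [430.9  37.    8. ] [435.8 -13.2   8. ]
leg top back corners [510.3  47.6 120. ] [515.5  -5.6 120. ] front [500.1  46.4 120. ] [505.7  -4.6 120. ]
rest near [510.3  57.5   8. ] [522.8 -22.    8. ] stop face bottom [646.3  74.6   8. ] [657.3  -1.8   8. ] stop far top [660.5  80.9  22. ] [672.6   1.9  22. ]
scene: foot end [431.1  43.2   8. ] [434.8 -10.5   8. ] leg top [515.1  35.8 120. ] [510.5  -4.9 120. ]
rest near-left [509.5  53.5   0. ] [512.5  52.2   8. ] stop [638.1  75.    8. ]
```

```bash
cat >> h.py <<'E'
from scipy.spatial.transform import Rotation as R
O=np.array([516.5,17.8,0]);Y=np.radians(8.7);U=np.array([np.cos(Y),np.sin(Y),0]);V=np.array([-U[1],U[0],0])
L=78.
def rot(a,yaw=None): return R.from_euler("xyz",[np.pi,-np.radians(a),Y if yaw is None else yaw])
def tcp(x,y,z,a):  # tip in rest frame -> TCP pose
    r=rot(a);return O+x*U+y*V+[0,0,z]-L*r.apply([0,0,1]),r
def cur():
    s=env.state();return s["eef_pos"],R.from_euler("xyz",s["tcp_rot"])
def tip():
    p,r=cur();t=p+L*r.apply([0,0,1])-O;z=r.apply([0,0,1])
    return np.round([t@U,t@V,t[2],np.degrees(np.arctan2(z@U,-z[2])),np.degrees(r.as_euler("xyz")[2])],1)
def rows(poses,hand=0,start=None):
    p,r=start or cur();o=[]
    for q,s in poses:
        d=r.inv();o.append([*np.round(np.degrees((d*s).as_rotvec()),1),*np.round(d.apply(q-p),1),hand])
        w=o[-1];p=p+r.apply(w[3:6]);r=r*R.from_rotvec(np.radians(w[:3]))
    print(str([[float(x) for x in w] for w in o]));return p,r
E
python3 - <<'E'
from h import *
p,r=cur();q,s=tcp(-110,3.5,190,0)
n=12;e=[]
for i in range(1,n+1):
    f=i/n;e.append((p+(q-p)*f,rot(0,.4298+(Y-.4298)*f)))
rows(e);print(q)
E
```

```text
[[0.0, -0.0, 1.3, 31.0, -38.3, 2.0, 0.0], [0.0, -0.0, 1.4, 30.1, -39.0, 2.0, 0.0], [0.0, -0.0, 1.3, 29.2, -39.7, 2.1, 0.0], [0.0, -0.0, 1.3, 28.3, -40.4, 2.0, 0.0], [0.0, -0.0, 1.3, 27.3, -41.0, 2.0, 0.0], [0.0, -0.0, 1.4, 26.4, -41.6, 2.0, 0.0], [0.0, -0.0, 1.3, 25.4, -42.2, 2.0, 0.0], [0.0, -0.0, 1.3, 24.4, -42.8, 2.0, 0.0], [0.0, -0.0, 1.3, 23.4, -43.4, 2.1, 0.0], [0.0, -0.0, 1.4, 22.5, -43.8, 2.0, 0.0], [0.0, -0.0, 1.3, 21.3, -44.4, 2.0, 0.0], [0.0, -0.0, 1.3, 20.4, -44.9, 2.0, 0.0]]
[407.23625958   4.62103838 268.        ]
```

>>> jog_arm([
  [0,0,1.3,31,-38.3,2,0],
  [0,0,1.4,30,-39,2,0],
  [0,0,1.3,29.2,-39.7,2,0],
  [0,0,1.3,28.3,-40.4,2,0],
  [0,0,1.3,27.3,-41,2,0],
  [0,0,1.4,26.4,-41.6,2,0],
  [0,0,1.3,25.4,-42.2,2,0],
  [0,0,1.3,24.4,-42.8,2,0],
  [0,0,1.3,23.4,-43.4,2,0],
  [0,0,1.4,22.5,-43.8,2,0],
])

```text
t: 2.45
eef_pos: [382.9, -89.4, 272.4]
tcp_rot: [3.141, -0.001, 0.197]
ft_force: [-0.0, 0.2, 1.0]
opening: 0.022
grip_force: 0.0
```

>>> jog_arm([
  [0,0,1.3,21.3,-44.4,2,0],
  [0,0,1.3,20.4,-44.9,2,0],
  [0,0,0,0,0,0,0],
])

```text
t: 2.82
eef_pos: [407.4, 7.0, 268.2]
tcp_rot: [-3.142, -0.0, 0.157]
ft_force: [0.2, -0.6, 0.3]
opening: 0.004
grip_force: 0.0
```

```bash
python3 - <<'E'
from h import *
s=env.state();print(s["joints"].round(3),s["opening"],tip(),s["ft_force"].round(1))
t=tip()
def seg(a,b,n): return [tcp(*(np.array(a)+(np.array(b)-a)*i/n)) for i in range(1,n+1)]
st=rows(seg(t[:4],[-60,3.5,75,38],5))
rows(seg([-60,3.5,75,38],[-27,3.5,19,38],5),start=st)
E
```

```text
[-0.145  0.216  2.089  0.     0.836  1.269] 0.004190473050543493 [-109.4    5.8  190.2    0.     9. ] [ 0.2 -0.6  0.3]
[[-0.0, 7.6, 0.3, -0.4, 0.5, 23.8, 0.0], [-0.0, 7.6, -0.0, -3.5, 0.5, 24.8, 0.0], [-0.0, 7.6, -0.0, -6.9, 0.4, 25.5, 0.0], [-0.0, 7.6, -0.0, -10.1, 0.5, 25.8, 0.0], [-0.0, 7.6, -0.0, -13.5, 0.5, 25.5, 0.0]]
[[-0.0, -0.0, -0.0, -1.7, -0.0, 12.9, 0.0], [-0.0, -0.0, -0.0, -1.7, -0.0, 12.9, 0.0], [-0.0, -0.0, -0.0, -1.7, -0.0, 12.9, 0.0], [-0.0, -0.0, -0.0, -1.7, -0.0, 12.9, 0.0], [-0.0, -0.0, -0.0, -1.7, -0.0, 12.8, 0.0]]
```

>>> jog_arm([
  [0,7.6,0.3,-0.4,0.5,23.8,0],
  [0,7.6,0,-3.5,0.5,24.8,0],
  [0,7.6,0,-6.9,0.4,25.5,0],
  [0,7.6,0,-10.1,0.5,25.8,0],
  [0,7.6,0,-13.5,0.5,25.5,0],
  [0,0,0,0,0,0,0],
])

```text
t: 3.58
eef_pos: [409.0, 22.7, 195.6]
tcp_rot: [-3.041, -0.405, 0.154]
ft_force: [-0.2, -0.1, 0.1]
opening: 0.005
grip_force: 0.0
```

```bash
python3 - <<'E'
from h import *
s=env.state();print(s["joints"].round(3),tip(),s["ft_force"].round(1))
c=env.read_camera("scene")
cv2.imwrite("pics/c.png",cv2.resize(c["color"][120:290,200:400],(800,680)[:2],interpolation=2)[:600,:,::-1])
t=tip()
def seg(a,b,n): return [tcp(*(np.array(a)+(np.array(b)-a)*i/n)) for i in range(1,n+1)]
rows(seg(t[:4],[-27,3.5,19,38],5))
E
```

```text
[-0.221  0.304  2.35   1.042  0.278  0.192] [-75.   29.  124.3  23.2   8.8] [-0.2 -0.1  0.1]
[[-5.8, 3.0, -0.0, -3.6, -0.5, 23.0, 0.0], [0.0, 2.9, -0.0, -4.8, 5.1, 23.3, 0.0], [0.0, 3.0, -0.0, -5.9, 5.0, 23.2, 0.0], [0.0, 2.9, -0.0, -7.2, 5.1, 23.1, 0.0], [0.0, 3.0, -0.0, -8.3, 5.1, 22.9, 0.0]]
```

View pics/c.png

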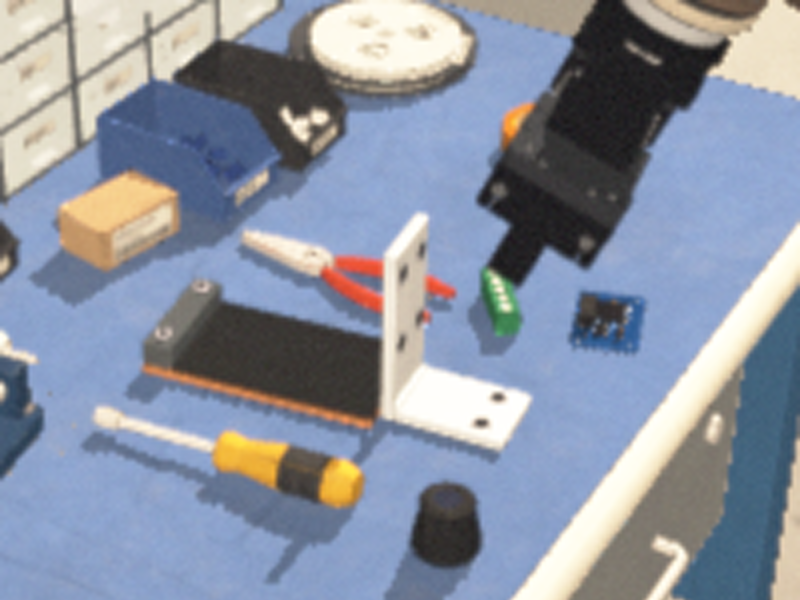

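The picture shows the closed fingertip above and behind the bracket (tip at about px 510,275). Joint 5 is near its limit, so I'll fit the kinematics to see which tilts can be reached.

```bash
cat > kin.py <<'E'
import numpy as np
from scipy.optimize import least_squares
from scipy.spatial.transform import Rotation as R
J=[[-1.24660601,.490923821,1.55887836,0,1.09168979,-.105604217],[-0.145,.216,2.089,0,.836,1.269],[-0.221,.304,2.35,1.042,.278,.192]]
X=[[260.457,-568.17,292.254],[407.4,7,268.2],[409,22.7,195.6]]
def fk(j,k):
    a1,off,z0,L2,e,L3,d=k
    r1=R.from_euler("z",j[0]);r2=R.from_euler("y",j[1]);r3=R.from_euler("y",j[1]+j[2])
    r5=r3*R.from_euler("z",j[3])*R.from_euler("y",j[4])
    return r1.apply(np.array([a1,off,z0])+r2.apply([0,0,L2])+r3.apply([e,0,L3])+r5.apply([0,0,d])),r1*r5*R.from_euler("z",j[5])
E
python3 - <<'E'
from kin import *
from h import cur,tip,env
s=env.state();print(s["joints"].round(3),tip());J[2]=s["joints"];X[2]=s["eef_pos"]
f=lambda k:np.concatenate([fk(j,k)[0]-x for j,x in zip(J,X)])
for k0 in([0,66,150,400,0,400,200],[0,66,200,450,0,450,250],[100,66,300,450,50,400,250]):
    r=least_squares(f,k0);print(r.x.round(1),r.cost)
print(fk(J[2],r.x)[1].as_matrix().round(3),cur()[1].as_matrix().round(3))
E
```

```text
[-0.221  0.304  2.349  1.036  0.278  0.198] [-74.8  28.9 124.6  23.2   8.8]
[  0.   65.8 197.3 586.6  43.2 411.1 194.5] 0.003107303697055334
[  0.   65.8 197.3 586.6  43.2 411.1 194.5] 0.0031073036969890507
[  0.   65.8 197.3 586.6  43.2 411.1 194.5] 0.0031073036969902147
[[-0.192  0.908  0.372]
 [ 0.977  0.141  0.159]
 [ 0.091  0.394 -0.915]] [[ 0.908  0.192  0.372]
 [ 0.141 -0.977  0.159]
 [ 0.394 -0.091 -0.915]]
```

```bash
cat >> kin.py <<'E'
K=[0,65.8,197.3,586.6,43.2,411.1,194.5]
def ik(p,r,j0):
    z=R.from_euler("z",np.pi/2)
    def f(j):
        q,s=fk(j,K);return np.r_[(q-p)/100,((s*z.inv() if sgn<0 else s*z).inv()*r).as_rotvec()]
    best=None
    sgn=None
    for g in(1,-1):
        q,s=fk(J[0],K);sgn=g
        if np.linalg.norm(((s*z.inv() if g<0 else s*z).inv()*R.from_euler("xyz",[np.pi,0,.42979])).as_rotvec())<.05:break
    lo=[-3.1,-.84,.05,-1.13,.06,-2.69];hi=[3.1,2.19,2.79,4.28,2.93,2.69]
    o=least_squares(f,np.clip(j0,np.array(lo)+1e-3,np.array(hi)-1e-3),bounds=(lo,hi));return o.x,o.cost
E
python3 - <<'E'
from kin import *
from h import tcp
for x,z in((-27,19),(-30,30),(0,30),(10,30)):
  for a in(40,35,30,25,20,10,0,-20,-35):
    p,r=tcp(x,3.5,z,a);j,c=ik(p,r,[-.1,.6,2.2,0,.5,1.3]);j2,c2=ik(p,r,[-.1,.6,2.2,3.1,.5,-1.7])
    print(x,z,a,j.round(2),"%.0e"%c,"|",j2.round(2),"%.0e"%c2)
E
```

```text
-27 19 40 [-0.24  0.73  2.51  2.79  0.79 -1.62] 5e-29 | [-0.24  0.73  2.51  2.79  0.79 -1.62] 2e-29
-27 19 35 [-0.22  0.68  2.46  2.77  0.6  -1.57] 1e-22 | [-0.22  0.68  2.46  2.77  0.6  -1.57] 1e-22
-27 19 30 [-0.2   0.64  2.4   2.72  0.43 -1.49] 1e-29 | [-0.2   0.64  2.4   2.72  0.43 -1.49] 1e-30
-27 19 25 [-0.18  0.61  2.35  2.6   0.27 -1.34] 6e-31 | [-0.18  0.61  2.35  2.6   0.27 -1.34] 2e-30
-27 19 20 [-0.16  0.59  2.29  2.19  0.13 -0.91] 2e-23 | [-0.16  0.59  2.29  2.19  0.13 -0.91] 3e-25
-27 19 10 [-0.13  0.59  2.17  0.22  0.22  1.08] 4e-29 | [-0.13  0.59  2.17  0.22  0.22  1.08] 4e-18
-27 19 0 [-0.1   0.61  2.06 -0.    0.47  1.32] 2e-22 | [-0.1   0.61  2.06 -0.    0.47  1.32] 5e-22
-27 19 -20 [-0.06  0.72  1.83 -0.09  0.94  1.42] 7e-21 | [-0.07  0.64  2.19  4.03  0.06 -2.69] 3e-01
-27 19 -35 [-0.04  0.82  1.68 -0.11  1.25  1.45] 2e-28 | [-0.07  0.68  2.15  4.03  0.06 -2.69] 5e-01
-30 30 40 [-0.24  0.7   2.51  2.78  0.76 -1.61] 9e-31 | [-0.24  0.7   2.51  2.78  0.76 -1.61] 3e-30
-30 30 35 [-0.22  0.65  2.46  2.75  0.58 -1.55] 2e-23 | [-0.22  0.65  2.46  2.75  0.58 -1.55] 4e-23
[... 1776 characters left out ...]
 2e-21
10 30 30 [-0.16  0.61  2.31  2.63  0.32 -1.36] 3e-19 | [-0.16  0.61  2.31  2.63  0.32 -1.36] 4e-26
10 30 25 [-0.15  0.6   2.25  2.35  0.18 -1.06] 5e-24 | [-0.15  0.6   2.25  2.35  0.18 -1.06] 6e-22
10 30 20 [-0.13  0.59  2.2   1.33  0.1  -0.02] 1e-28 | [-0.13  0.59  2.2   1.33  0.1  -0.02] 3e-28
10 30 10 [-0.11  0.59  2.08  0.15  0.3   1.18] 2e-21 | [-0.11  0.59  2.08  0.15  0.3   1.18] 2e-31
10 30 0 [-0.08  0.62  1.96 -0.    0.56  1.34] 5e-25 | [-0.08  0.62  1.96 -0.    0.56  1.34] 2e-21
10 30 -20 [-0.05  0.73  1.73 -0.08  1.02  1.43] 2e-30 | [-0.06  0.64  2.12  4.04  0.06 -2.69] 3e-01
10 30 -35 [-0.03  0.84  1.57 -0.11  1.33  1.45] 1e-25 | [-0.05  0.68  2.09  4.04  0.06 -2.69] 5e-01
```

```bash
cat >> h.py <<'E'
from kin import ik
LIM=np.array([2.22,2.22,2.79,3.14,3.14,3.14])*.125*.55
def plan(wps,vmax=20.,amax=5.,yaw=None):
    """wps: tip states (x,y,z,a); sub-divided so that no row asks too much of a joint"""
    c=tip()[:4];j=env.state()["joints"];out=[]
    for w in wps:
        w=np.array(w,float)
        while np.abs(w-c).max()>1e-6:
            d=w-c;f=min(1,vmax/max(np.linalg.norm(d[:3]),1e-9),amax/max(abs(d[3]),1e-9))
            while 1:
                n=c+d*f;q,cost=ik(*tcp(*n),j)
                k=(np.abs(q-j)/LIM).max()
                if k<=1 or f<.01:break
                f/=max(1.1,min(k,3))
            if cost>1e-6:print("ik",n,cost)
            c,j=n,q;out.append(tcp(*c))
    print(len(out),"rows, end",c,j.round(2));rows(out)
E
python3 - <<'E'
from h import *
print(tip())
plan([[-75,3.5,115,23],[-70,3.5,100,37],[-27,3.5,20,37]])
E
```

```text
[-74.8  28.9 124.6  23.2   8.8]
15 rows, end [-27.    3.5  20.   37. ] [-0.23  0.7   2.48  2.78  0.67 -1.59]
[[-5.8, -0.1, 0.1, -2.8, 11.4, 4.9, 0.0], [0.0, -0.1, 0.0, -0.9, 6.7, 2.3, 0.0], [0.0, 1.0, 0.0, -1.5, -0.0, 1.2, 0.0], [0.0, 1.0, 0.0, -1.4, -0.0, 1.0, 0.0], [0.0, 0.9, 0.0, -1.4, -0.0, 1.1, 0.0], [0.0, 1.1, 0.0, -1.7, -0.0, 1.3, 0.0], [0.0, 1.4, 0.0, -2.1, -0.0, 1.5, 0.0], [0.0, 1.8, 0.0, -2.9, -0.1, 2.1, 0.0], [0.0, 3.0, 0.0, -4.6, 0.0, 3.4, 0.0], [0.0, 3.8, 0.0, -6.3, 0.0, 4.3, 0.0], [0.0, 0.0, 0.0, -3.1, 0.0, 19.8, 0.0], [0.0, 0.0, 0.0, -3.0, 0.0, 19.8, 0.0], [0.0, 0.0, 0.0, -3.1, 0.0, 19.7, 0.0], [0.0, 0.0, 0.0, -3.0, -0.0, 19.8, 0.0], [0.0, 0.0, 0.0, -1.6, -0.0, 10.7, 0.0]]
```

>>> jog_arm([
  [-5.8,0,0,-2.8,11.4,4.9,0],
  [0,0,0,-0.9,6.7,2.3,0],
  [0,1,0,-1.5,0,1.2,0],
  [0,1,0,-1.4,0,1,0],
  [0,1,0,-1.4,0,1.1,0],
  [0,1,0,-1.7,0,1.3,0],
  [0,1.4,0,-2.1,0,1.5,0],
  [0,1.8,0,-2.9,0,2.1,0],
  [0,3,0,-4.6,0,3.4,0],
  [0,3.8,0,-6.3,0,4.3,0],
])

```text
t: 4.88
eef_pos: [401.3, 4.4, 163.0]
tcp_rot: [-3.142, -0.655, 0.156]
ft_force: [0.0, -0.3, -0.7]
opening: 0.001
grip_force: 0.0
```

```bash
python3 - <<'E'
from h import *
print(tip(),env.state()["joints"].round(2))
plan([[-42,3.5,47,37],[-27,3.5,20,37]])
E
```

```text
[-68.4   4.4 101.1  37.5   9. ] [-0.28  0.43  2.53  2.57  0.5  -1.41]
6 rows, end [-27.    3.5  20.   37. ] [-0.23  0.7   2.48  2.78  0.67 -1.59]
[[-0.2, -0.2, 0.2, -3.8, 0.1, 19.6, 0.0], [0.0, -0.2, 0.0, -3.7, 0.3, 19.6, 0.0], [0.0, -0.1, 0.0, -3.6, 0.3, 19.6, 0.0], [0.0, -0.0, 0.0, -0.0, -0.0, 0.2, 0.0], [0.0, -0.0, 0.0, -2.8, -0.0, 19.8, 0.0], [0.0, -0.0, 0.0, -1.5, -0.0, 10.8, 0.0]]
```

Works well. Descend into the corner.

>>> jog_arm([
  [0,-0.2,0.2,-3.8,0.1,19.6,0],
  [0,-0.2,0,-3.7,0.3,19.6,0],
  [0,-0.1,0,-3.6,0.3,19.6,0],
  [0,0,0,-2.8,0,15,0],
  [0,0,0,-1.5,0,10,0],
  [0,0,0,0,0,0,0],
])

```text
t: 5.62
eef_pos: [438.8, 9.7, 85.9]
tcp_rot: [-3.138, -0.642, 0.151]
ft_force: [0.4, -0.6, 0.3]
opening: 0.004
grip_force: 0.0
```

```bash
python3 - <<'E'
from h import *
s=env.state();print(tip(),s["ft_force"].round(1))
c=env.read_camera("scene");d=env.read_camera("top")
A=cv2.resize(c["color"][160:250,250:370],(480,360),interpolation=2)
B=cv2.resize(d["color"][170:260,270:350],(320,360),interpolation=2)
cv2.imwrite("pics/d.png",np.hstack([A,B])[...,::-1])
E
```

```text
[-31.3   4.   23.5  36.8   8.6] [ 0.4 -0.6  0.3]
```

View pics/d.png

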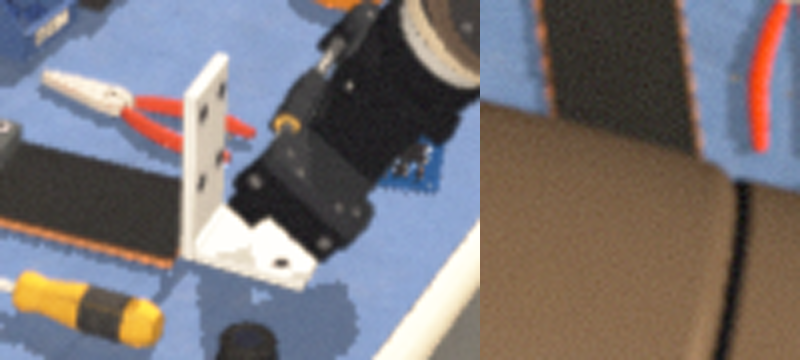

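The left panel shows the finger inside the L, just above the foot (about px 250,215), with nothing touching yet.

```bash
cat >> h.py <<'E'
AS=([0,8,18,30,60,90],[37,29,17,5,-15,-33])
def path(th,gl=0,gf=1.5,dx=0,dz=0,y=3.5):
    a=np.interp(th,*AS);f=np.radians(a+th);t=np.radians(th)
    e=np.array([0,8.]);ez=np.array([np.sin(t),np.cos(t)]);ex=np.array([np.cos(t),-np.sin(t)])
    s=8/np.cos(min(t,np.pi/3));h=e-s*ez
    T=h+ex*(-8-10*np.cos(f)-gl)+ez*(8+10*np.sin(f)+gf)
    return [T[0]+dx,y,T[1]+dz,a]
def st():
    s=env.state();print("t",round(s["t"],2),"tip",tip(),"F",s["ft_force"].round(1),"q",s["joints"].round(2))
E
python3 - <<'E'
from h import *
for t in range(0,91,10):print(t,np.round(path(t),1))
plan([[-25,3.5,16,37],[-16,3.5,15.5,37]],vmax=3)
E
```

```text
0 [-16.    3.5  15.5  37. ]
10 [-14.5   3.5  18.   26.6]
20 [-12.9   3.5  19.9  15. ]
30 [-11.    3.5  21.3   5. ]
40 [-8.8  3.5 22.2 -1.7]
50 [-7.1  3.5 22.2 -8.3]
60 [ -7.    3.5  21.3 -15. ]
70 [ -4.    3.5  22.  -21. ]
80 [ -1.    3.5  22.1 -27. ]
90 [  1.9   3.5  21.4 -33. ]
8 rows, end [-16.    3.5  15.5  37. ] [-0.21  0.71  2.45  2.78  0.66 -1.58]
[[-0.1, 0.1, -0.0, 0.1, -0.1, 3.0, 0.0], [-0.0, 0.0, -0.0, 0.1, 0.1, 3.0, 0.0], [-0.0, 0.1, -0.0, 0.0, 0.2, 3.0, 0.0], [-0.0, -0.0, -0.0, 0.1, 0.0, 1.4, 0.0], [-0.0, -0.0, -0.0, 2.3, 0.0, 2.0, 0.0], [-0.0, -0.0, -0.0, 2.3, 0.0, 1.9, 0.0], [-0.0, -0.0, -0.0, 2.3, 0.0, 2.0, 0.0], [-0.0, -0.0, -0.0, -0.0, 0.0, -0.0, 0.0]]
```

>>> jog_arm([
  [0,0,0,0,0,3,0],
  [0,0,0,0.1,0.1,3,0],
  [0,0.1,0,0,0.2,3,0],
  [0,0,0,0.1,0,1.4,0],
  [0,0,0,0,0,0,0],
  [0,0,0,0,0,0,0],
])

```text
t: 6.48
eef_pos: [444.8, 10.1, 77.9]
tcp_rot: [-3.14, -0.644, 0.152]
ft_force: [0.2, 0.5, -0.3]
opening: 0.005
grip_force: 0.0
```

>>> jog_arm([
  [0,0,0,2.3,0,2,0],
  [0,0,0,0,0,0,0],
])

```text
t: 6.72
eef_pos: [448.1, 10.6, 77.7]
tcp_rot: [-3.14, -0.644, 0.152]
ft_force: [-0.2, -0.5, -1.0]
opening: 0.003
grip_force: 0.0
```

>>> jog_arm([
  [0,0,0,2.3,0,1.9,0],
  [0,0,0,0,0,0,0],
])

```text
t: 6.98
eef_pos: [450.9, 11.1, 77.5]
tcp_rot: [-3.14, -0.644, 0.152]
ft_force: [-0.0, -0.6, -0.9]
opening: 0.005
grip_force: 0.1
```

>>> jog_arm([
  [0,0,0,1.6,0,1.2,0],
  [0,0,0,0,0,0,0],
])

```text
t: 7.22
eef_pos: [452.6, 11.4, 77.5]
tcp_rot: [-3.14, -0.643, 0.151]
ft_force: [-2.3, -0.9, 1.8]
opening: 0.002
grip_force: 1.4
```

```bash
python3 - <<'E'
from h import *
st()
E
```

```text
t 7.22 tip [-17.4   3.4  15.1  36.9   8.7] F [-2.3 -0.9  1.8] q [-0.22  0.71  2.45  2.78  0.66 -1.58]
```

```bash
python3 - <<'E'
from h import *
plan([path(t) for t in (0,3,6,9,12,15,18)],vmax=3)
E
```

```text
13 rows, end [-13.29029849   3.5         19.49352796  17.        ] [-0.14  0.59  2.22  1.12  0.09  0.18]
[[-0.1, 0.1, -0.0, 1.2, -0.2, 0.5, 0.0], [0.0, -3.0, -0.0, 4.9, 0.0, -0.3, 0.0], [0.0, -3.0, -0.0, 4.9, 0.0, -0.3, 0.0], [0.0, -3.2, -0.0, 5.1, 0.0, -0.2, 0.0], [0.0, -3.6, -0.0, 5.5, 0.0, -0.2, 0.0], [0.0, -1.9, -0.0, 3.1, 0.0, -0.1, 0.0], [0.0, -1.5, -0.0, 2.3, 0.0, -0.2, 0.0], [0.0, -0.2, -0.0, 0.2, 0.0, 0.0, 0.0], [0.0, -0.9, -0.0, 1.5, 0.0, -0.0, 0.0], [0.0, -0.8, -0.0, 1.1, 0.0, -0.1, 0.0], [0.0, -0.6, -0.0, 1.1, 0.0, -0.1, 0.0], [0.0, -0.6, -0.0, 0.9, 0.0, -0.0, 0.0], [0.0, -0.7, -0.0, 0.9, 0.0, -0.1, 0.0]]
```

>>> jog_arm([
  [0,0.1,0,1.2,-0.2,0.5,0],
  [0,-1.5,0,2.5,0,-0.1,0],
  [0,-1.5,0,2.4,0,-0.2,0],
  [0,-3,0,4.9,0,-0.3,0],
  [0,-3.2,0,5.1,0,-0.2,0],
  [0,0,0,0,0,0,0],
])

```text
t: 7.98
eef_pos: [465.6, 13.6, 87.1]
tcp_rot: [-3.141, -0.484, 0.152]
ft_force: [-6.1, -4.7, 3.6]
opening: 0.007
grip_force: 4.4
```

```bash
cat >> h.py <<'E'
def legpts():
    # white bracket points from both depth maps, in rest frame
    out=[]
    for n in("scene","top"):
        c=env.read_camera(n);P=pts(c);C=c["color"].astype(int)
        m=(C.min(-1)>120)&(C.max(-1)-C.min(-1)<45)
        q=(P-O);x=q@U;y=q@V;z=q[...,2]
        m&=(x>-95)&(x<125)&(abs(y)<40)&(z>4)&(z<145);out.append(np.c_[x[m],y[m],z[m]])
    return out
E
python3 - <<'E'
from h import *
st()
for q in legpts():
    if len(q)<10:print(len(q));continue
    k=q[q[:,2]>q[:,2].max()-8].mean(0);h=q[(q[:,2]>30)]
    print(len(q),"top",k.round(1)); 
    if len(h)>20:
        d=np.linalg.svd(h-h.mean(0))[2];print("dirs",d.round(2),h.mean(0).round(1))
E
```

```text
t 7.97 tip [-14.7   3.6  18.1  27.7   8.7] F [-6.1 -4.7  3.6] q [-0.18  0.63  2.35  2.66  0.33 -1.4 ]
703 top [ 13.2   2.6 117.8]
dirs [[-0.19  0.27 -0.95]
 [-0.3  -0.93 -0.21]
 [-0.94  0.24  0.25]] [ 8.3 12.2 83.4]
483 top [-45.   32.9 129.6]
dirs [[ 0.22 -0.02  0.97]
 [-0.09 -1.    0.  ]
 [-0.97  0.09  0.23]] [ 7.6  4.1 83.2]
```

```bash
python3 - <<'E'
from h import *
plan([path(t,dz=d) for t,d in ((12,.7),(15,1),(18,1),(22,1))],vmax=3)
E
```

```text
13 rows, end [-12.53730836   3.5         21.19180505  13.        ] [-0.13  0.59  2.17  0.37  0.17  0.93]
[[-0.1, -3.6, -0.0, 6.0, -0.1, -0.6, 0.0], [0.0, -1.9, -0.0, 2.9, 0.0, -0.3, 0.0], [0.0, -1.5, -0.0, 2.4, 0.0, -0.2, 0.0], [0.0, -0.2, -0.0, 0.3, 0.0, -0.1, 0.0], [0.0, -0.9, -0.0, 1.5, 0.0, -0.0, 0.0], [0.0, -0.8, -0.0, 1.1, 0.0, -0.1, 0.0], [0.0, -0.6, -0.0, 1.0, 0.0, -0.1, 0.0], [0.0, -0.6, -0.0, 0.9, 0.0, -0.0, 0.0], [0.0, -0.7, -0.0, 1.0, 0.0, -0.1, 0.0], [0.0, -0.7, -0.0, 1.2, 0.0, -0.1, 0.0], [0.0, -1.0, -0.0, 1.5, 0.0, -0.0, 0.0], [0.0, -1.3, -0.0, 2.1, 0.0, -0.2, 0.0], [0.0, -1.0, -0.0, 1.6, 0.0, -0.1, 0.0]]
```

>>> jog_arm([
  [0,-1.8,0,3,0,-0.3,0],
  [0,-1.8,0,3,0,-0.3,0],
  [0,-1.9,0,2.9,0,-0.3,0],
  [0,-1.6,0,2.6,0,-0.2,0],
  [0,-0.9,0,1.5,0,-0.1,0],
  [0,-0.8,0,1.2,0,-0.1,0],
  [0,-0.6,0,1,0,-0.1,0],
  [0,-0.6,0,0.9,0,0,0],
  [0,-0.7,0,1,0,-0.1,0],
  [0,-0.7,0,1.2,0,-0.1,0],
])

```text
t: 9.32
eef_pos: [481.4, 16.2, 95.2]
tcp_rot: [-3.139, -0.284, 0.152]
ft_force: [-2.4, -0.8, 0.9]
opening: 0.001
grip_force: 2.1
```

```bash
cat >> h.py <<'E'
def look():
    st()
    for q in legpts():
        h=q[(q[:,2]>28)&(q[:,0]>-20)]
        if len(h)<25: print(len(q),len(h));continue
        for _ in range(2):
            m=np.median(h,0);d=np.linalg.svd(h-m)[2];n=d[2]*np.sign(d[2][0]);r=(h-m)@n;h=h[abs(r)<4]
        print(len(h),"normal tilt %.1f yaw %.1f"%(np.degrees(np.arctan2(-n[2],n[0])),np.degrees(np.arctan2(n[1],np.hypot(n[0],n[2])))),"mean",h.mean(0).round(1),"max",h.max(0).round(1))
E
python3 - <<'E'
from h import *
look()
E
```

```text
t 9.32 tip [-13.    3.9  20.3  16.3   8.7] F [-2.4 -0.8  0.9] q [-0.14  0.59  2.21  0.91  0.1   0.39]
279 normal tilt 23.8 yaw -1.3 mean [22.8 15.  80.8] max [ 40.3  36.8 115.5]
436 normal tilt 25.0 yaw -0.3 mean [23.1  5.2 79.3] max [ 41.8  29.2 114.1]
```

```bash
python3 - <<'E'
from h import *
plan([path(t,dz=1) for t in (22,25,28,31,34,37)],vmax=3,amax=2)
E
```

```text
11 rows, end [-9.40067705  3.5        23.03004766  0.33333333] [-0.09  0.62  2.02  0.    0.5   1.32]
[[-0.2, -0.8, 0.0, 1.3, -0.1, -0.2, 0.0], [0.0, -1.2, 0.0, 1.8, 0.2, -0.2, 0.0], [0.0, -1.3, 0.0, 1.9, 0.1, -0.3, 0.0], [0.1, -2.0, 0.0, 3.2, 0.0, -0.1, 0.0], [-0.0, -1.0, 0.0, 1.6, 0.0, -0.1, 0.0], [-0.0, -2.0, 0.0, 3.1, 0.0, -0.2, 0.0], [-0.0, -1.0, 0.0, 1.6, 0.0, -0.1, 0.0], [-0.0, -2.0, 0.0, 3.2, 0.0, -0.1, 0.0], [-0.0, -0.7, 0.0, 1.1, 0.0, -0.1, 0.0], [-0.0, -2.0, 0.0, 3.4, 0.0, -0.3, 0.0], [-0.0, -2.0, 0.0, 3.4, 0.0, -0.2, 0.0]]
```

>>> jog_arm([
  [0,-0.8,0,1.3,0,-0.2,0],
  [0,-1.2,0,1.8,0,-0.2,0],
  [0,-1.3,0,1.9,0,-0.3,0],
  [0,-1,0,1.6,0,0,0],
  [0,-1,0,1.6,0,-0.1,0],
  [0,-1,0,1.6,0,-0.1,0],
  [0,-1,0,1.6,0,-0.1,0],
  [0,-1,0,1.5,0,-0.1,0],
  [0,0,0,0,0,0,0],
])

```text
t: 10.55
eef_pos: [494.1, 18.0, 99.2]
tcp_rot: [-3.14, -0.141, 0.153]
ft_force: [-0.9, 1.4, 0.2]
opening: 0.006
grip_force: 0.3
```

```bash
python3 - <<'E'
from h import *
look()
E
```

```text
t 10.55 tip [-11.2   3.8  21.9   8.1   8.7] F [-0.9  1.4  0.2] q [-0.11  0.6   2.11  0.13  0.3   1.18]
251 normal tilt 33.9 yaw -1.1 mean [33.9 15.8 74.1] max [ 58.1  35.3 105.8]
241 normal tilt 35.4 yaw -0.6 mean [45.8 -0.2 91.2] max [ 57.4  28.9 106.2]
```

```bash
python3 - <<'E'
from h import *
plan([path(t,dz=1) for t in (30,33,36,39,42,45)],vmax=3,amax=1.5)
E
```

```text
13 rows, end [-7.81089726  3.5        23.33631565 -5.        ] [-0.08  0.64  1.95 -0.03  0.64  1.37]
[[-0.1, -1.5, 0.0, 2.2, -0.0, -0.1, 0.0], [-0.0, -1.5, 0.0, 2.2, 0.1, -0.1, 0.0], [-0.0, -0.1, 0.0, 0.2, 0.0, -0.1, 0.0], [-0.0, -1.5, 0.0, 2.6, 0.0, -0.2, 0.0], [-0.0, -0.5, 0.0, 0.8, 0.0, -0.0, 0.0], [0.0, -1.5, 0.0, 2.6, 0.0, -0.2, 0.0], [0.0, -0.5, 0.0, 0.8, 0.0, -0.1, 0.0], [0.0, -1.5, 0.0, 2.6, 0.0, -0.1, 0.0], [0.0, -0.5, 0.0, 0.8, 0.0, -0.0, 0.0], [0.0, -1.5, 0.0, 2.5, 0.0, -0.1, 0.0], [0.0, -0.5, 0.0, 0.9, 0.0, -0.1, 0.0], [0.0, -1.5, 0.0, 2.4, 0.0, 0.0, 0.0], [0.0, -0.5, 0.0, 0.8, 0.0, 0.0, 0.0]]
```

>>> jog_arm([
  [0,-1,0,1.5,0,-0.1,0],
  [0,-1,0,1.5,0,-0.1,0],
  [0,-1,0,1.6,0,-0.1,0],
  [0,-1,0,1.7,0,-0.1,0],
  [0,-1,0,1.7,0,-0.1,0],
  [0,-1,0,1.7,0,-0.1,0],
  [0,-1,0,1.7,0,-0.1,0],
  [0,0,0,0,0,0,0],
])

```text
t: 11.65
eef_pos: [505.4, 19.6, 100.9]
tcp_rot: [-3.14, -0.019, 0.153]
ft_force: [-0.2, -0.4, 0.8]
opening: 0.006
grip_force: 0.4
```

```bash
python3 - <<'E'
from h import *
look()
E
```

```text
t 11.65 tip [-9.2  3.6 23.   1.1  8.7] F [-0.2 -0.4  0.8] q [-0.09  0.61  2.03  0.01  0.48  1.31]
179 normal tilt 46.5 yaw -6.7 mean [40.9 14.8 58.7] max [75.6 33.8 91.7]
41 normal tilt -51.5 yaw -1.4 mean [71.6 -5.8 86.8] max [75.2 17.  90.8]
```

```bash
python3 - <<'E'
from h import *
plan([path(t,dz=1) for t in (38,41,44,47,50,53)],vmax=3,amax=1)
E
```

```text
12 rows, end [ -6.85643308   3.5         23.05745863 -10.33333333] [-0.07  0.67  1.89 -0.06  0.76  1.39]
[[-0.1, -1.0, 0.0, 1.6, -0.1, -0.1, 0.0], [0.0, -0.4, 0.0, 0.6, 0.1, -0.0, 0.0], [0.0, -1.0, 0.0, 1.7, -0.0, -0.1, 0.0], [0.0, -1.0, 0.0, 1.7, -0.0, -0.1, 0.0], [0.0, -1.0, 0.0, 1.6, -0.0, -0.0, 0.0], [0.0, -1.0, 0.0, 1.7, -0.0, -0.1, 0.0], [0.0, -1.0, 0.0, 1.6, -0.0, 0.0, 0.0], [0.0, -1.0, 0.0, 1.6, -0.0, 0.0, 0.0], [0.0, -1.0, 0.0, 1.5, -0.0, 0.1, 0.0], [0.0, -1.0, 0.0, 1.6, -0.0, 0.0, 0.0], [0.0, -1.0, 0.0, 1.5, -0.0, 0.1, 0.0], [0.0, -1.0, 0.0, 1.5, -0.0, 0.1, 0.0]]
```

>>> jog_arm([
  [0,-1,0,1.6,0,-0.1,0],
  [0,-1,0,1.6,0,-0.1,0],
  [0,-1,0,1.7,0,-0.1,0],
  [0,-1,0,1.6,0,0,0],
  [0,-1,0,1.7,0,-0.1,0],
  [0,-1,0,1.6,0,0,0],
  [0,-1,0,1.6,0,0,0],
  [0,0,0,0,0,0,0],
])

```text
t: 12.75
eef_pos: [516.5, 21.3, 100.8]
tcp_rot: [-3.14, 0.104, 0.153]
ft_force: [-0.4, 0.1, 0.1]
opening: 0.006
grip_force: 0.0
```

```bash
python3 - <<'E'
from h import *
look()
c=env.read_camera("scene")
cv2.imwrite("pics/e.png",cv2.resize(c["color"][160:250,250:370],(640,480),interpolation=2)[...,::-1])
E
```

```text
t 12.75 tip [-7.6  3.6 23.2 -5.9  8.7] F [-0.4  0.1  0.1] q [-0.08  0.64  1.94 -0.04  0.66  1.37]
867 14
3 0
```

View pics/e.png

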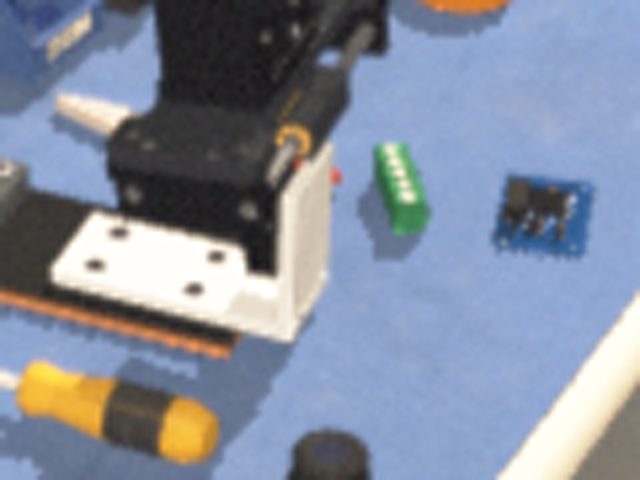

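The picture shows the bracket already flat on its back: leg on the pad (~150,260), foot standing (~305,250), finger behind the foot. It came down further than planned in that last call, so its heel must have slid toward the robot. Next I measure where it lies.

```bash
python3 - <<'E'
from h import *
s,t=legpts()
P=s
l=P[(P[:,2]<30)&(P[:,0]>-30)];f=P[P[:,2]>40]
print("leg",len(l),np.percentile(l,[2,50,98],axis=0).round(1),"foot",len(f),np.percentile(f,[2,50,98],axis=0).round(1))
r=cv2.minAreaRect(l[(l[:,0]>5)][:,:2].astype(np.float32));print(r)
A=np.c_[l[:,:2],np.ones(len(l))];print("plane",np.linalg.lstsq(A,l[:,2],rcond=None)[0].round(3))
st()
E
```

```text
leg 637 [[-28.  -30.2   7.8]
 [ 36.6  12.8  16.5]
 [ 91.7  33.3  27.2]] foot 191 [[-28.6 -15.   42.6]
 [-27.   16.5  69.6]
 [-17.4  34.5  91.1]]
((51.38690948486328, -0.2536277770996094), (69.6245346069336, 93.73383331298828), 88.70741271972656)
plane [-2.9000e-02  2.0000e-03  1.7337e+01]
t 13.0 tip [-7.7  3.6 23.4 -5.9  8.7] F [ 0.4 -0.5  0.2] q [-0.08  0.64  1.94 -0.04  0.66  1.37]
```

```bash
python3 - <<'E'
from h import *
plan([[-2,3.5,26,-6],[-2,3.5,125,0],[-70,3.5,130,8]],vmax=30)
E
```

```text
8 rows, end [-70.    3.5 130.    8. ] [-0.15  0.33  2.16  0.08  0.52  1.2 ]
[[-0.1, -0.1, 0.0, 5.5, -0.0, -3.2, 0.0], [0.0, 1.8, 0.0, -5.6, 0.0, -29.8, 0.0], [0.0, 1.9, 0.0, -4.7, 0.0, -29.9, 0.0], [0.0, 1.8, 0.0, -3.6, 0.0, -29.9, 0.0], [0.0, 0.5, 0.0, -0.9, 0.0, -9.0, 0.0], [0.0, 3.5, 0.0, -34.7, 0.0, -2.1, 0.0], [0.0, 3.6, 0.0, -34.5, -0.0, -3.8, 0.0], [0.0, 0.9, 0.0, -9.3, -0.0, -1.6, 0.0]]
```

>>> jog_arm([
  [0,0,0,5.5,0,-3.2,0],
  [0,1.8,0,-5.6,0,-29.8,0],
  [0,1.9,0,-4.7,0,-29.9,0],
  [0,1.8,0,-3.6,0,-29.9,0],
  [0,0.5,0,-0.9,0,-9,0],
  [0,3.5,0,-34.7,0,-2,0],
  [0,3.6,0,-34.5,0,-3.8,0],
  [0,0.9,0,-9.3,0,-1.6,0],
  [0,0,0,0,0,0,0],
])

```text
t: 14.12
eef_pos: [436.4, 8.7, 207.0]
tcp_rot: [-3.14, -0.141, 0.152]
ft_force: [1.4, 0.7, 0.0]
opening: 0.004
grip_force: 0.0
```

```bash
cat >> h.py <<'E'
def lying(n):
    st()
    for c in("scene","top"):
        c0=env.read_camera(c);P=pts(c0);C=c0["color"].astype(int);q=P-O
        x,y,z=q@U,q@V,q[...,2];m=(C.min(-1)>110)&(C.max(-1)-C.min(-1)<50)&(x>-60)&(x<140)&(abs(y)<45)&(z>4)&(z<100)
        Q=np.c_[x[m],y[m],z[m]];l=Q[(Q[:,2]<30)&(Q[:,0]>5)];f=Q[Q[:,2]>40]
        print(c,len(l),np.percentile(l,[1,50,99],axis=0).round(1).tolist(),cv2.minAreaRect(l[:,:2].astype(np.float32)) if len(l)>5 else 0)
        if len(f)>5:print(" foot",np.percentile(f,[2,50,98],axis=0).round(1).tolist())
    im=[cv2.resize(env.read_camera(c)["color"][r],(400,450),interpolation=2) for c,r in(("scene",np.s_[160:250,255:335]),("top",np.s_[150:240,270:350]))]
    cv2.imwrite(f"pics/{n}.png",np.hstack(im)[...,::-1])
E
python3 - <<'E'
from h import *
lying("f")
E
```

```text
t 14.12 tip [-69.6   3.2 129.8   8.1   8.7] F [1.4 0.7 0. ] q [-0.15  0.33  2.16  0.09  0.52  1.2 ]
scene 533 [[6.4, -35.1, 6.8], [50.8, 8.9, 16.4], [139.3, 32.9, 24.3]] ((72.50641632080078, -1.1603660583496094), (73.9114990234375, 134.82395935058594), 89.83219909667969)
 foot [[-28.5, -15.3, 41.2], [-26.7, 17.3, 71.0], [-19.6, 33.5, 90.9]]
top 919 [[5.9, -41.3, 4.8], [49.8, 3.6, 15.0], [138.7, 29.8, 21.8]] ((72.62649536132812, -5.674407958984375), (135.18148803710938, 73.40984344482422), 0.4676753878593445)
 foot [[-27.8, -19.4, 58.8], [-23.6, -8.7, 86.8], [-19.7, 29.2, 90.4]]
```

View pics/f.png

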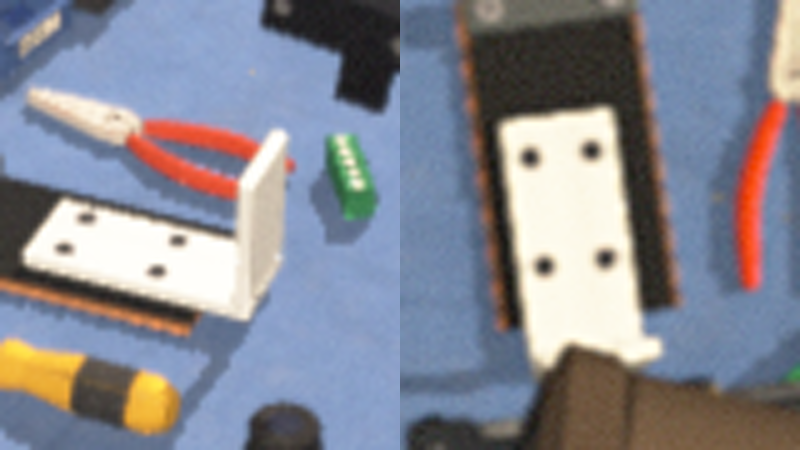

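The bracket lies flat and along the rest. In the right panel the leg end is at row ~112 and the stop face at row ~30, so it needs roughly 40 mm. I'll push on the foot's outer face, near its base.

```bash
python3 - <<'E'
from h import *
plan([[-68,5,100,10],[-58,5,16,10],[-42,5,16,10]],vmax=20,amax=1)
E
```

```text
8 rows, end [-42.   5.  16.  10.] [-0.13  0.59  2.21  0.27  0.18  1.02]
[[-0.1, 1.0, 0.0, -3.1, -1.0, 15.5, 0.0], [0.0, 0.9, 0.0, -2.9, -0.8, 13.9, 0.0], [0.0, 0.0, 0.0, -1.1, -0.0, 20.0, 0.0], [0.0, 0.0, 0.0, -1.2, -0.0, 19.9, 0.0], [0.0, 0.0, 0.0, -1.1, -0.0, 20.0, 0.0], [0.0, 0.0, 0.0, -1.1, -0.0, 20.0, 0.0], [0.0, 0.0, 0.0, -0.2, -0.0, 4.6, 0.0], [0.0, 0.0, 0.0, 15.7, -0.0, 2.7, 0.0]]
```

>>> jog_arm([
  [0,1,0,-3.1,-1,15.5,0],
  [0,0.9,0,-2.9,-0.8,13.9,0],
  [0,0,0,-1.1,0,20,0],
  [0,0,0,-1.2,0,20,0],
  [0,0,0,-1.1,0,20,0],
  [0,0,0,-1.1,0,20,0],
  [0,0,0,-0.2,0,4,0],
  [0,0,0,7,0,1.2,0],
  [0,0,0,7,0,1.2,0],
  [0,0,0,0,0,0,0],
])

```text
t: 15.58
eef_pos: [458.9, 14.2, 94.1]
tcp_rot: [-3.141, -0.176, 0.153]
ft_force: [-0.8, 0.5, 0.6]
opening: 0.004
grip_force: 0.0
```

```bash
python3 - <<'E'
from h import *
st()
plan([[-32,5,16,10],[-5,5,16,10]],vmax=4)
E
```

```text
t 15.57 tip [-43.8   5.3  17.3  10.1   8.7] F [-0.8  0.5  0.6] q [-0.13  0.58  2.22  0.28  0.18  1.01]
10 rows, end [-5.  5. 16. 10.] [-0.11  0.61  2.12  0.19  0.25  1.13]
[[-0.0, -0.0, 0.0, 3.9, -0.0, 1.1, 0.0], [-0.0, -0.0, 0.0, 3.9, 0.1, 1.2, 0.0], [-0.0, -0.1, 0.0, 3.7, 0.1, 1.1, 0.0], [-0.0, 0.0, 0.0, 4.0, 0.0, 0.7, 0.0], [-0.0, 0.0, 0.0, 3.9, 0.0, 0.6, 0.0], [-0.0, 0.0, 0.0, 3.9, 0.0, 0.7, 0.0], [-0.0, 0.0, 0.0, 4.0, 0.0, 0.7, 0.0], [-0.0, 0.0, 0.0, 3.9, 0.0, 0.7, 0.0], [-0.0, 0.0, 0.0, 4.0, 0.0, 0.7, 0.0], [-0.0, 0.0, 0.0, 2.9, 0.0, 0.5, 0.0]]
```

>>> jog_arm([
  [0,0,0,3.9,0,1,0],
  [0,0,0,3.9,0,1,0],
  [0,0,0,3.8,0.1,1,0],
  [0,0,0,4,0,0.7,0],
  [0,0,0,4,0,0.7,0],
  [0,0,0,4,0,0.7,0],
  [0,0,0,4,0,0.7,0],
  [0,0,0,4,0,0.7,0],
  [0,0,0,4,0,0.7,0],
  [0,0,0,2,0,0.4,0],
])

```text
t: 16.82
eef_pos: [496.2, 19.9, 92.6]
tcp_rot: [-3.14, -0.174, 0.152]
ft_force: [-0.5, -0.0, 0.6]
opening: 0.002
grip_force: 0.7
```

```bash
python3 - <<'E'
from h import *
lying("g")
E
```

```text
t 16.82 tip [-6.2  5.3 15.7 10.   8.7] F [-0.5 -0.   0.6] q [-0.11  0.61  2.13  0.19  0.24  1.12]
scene 659 [[5.4, -34.5, 7.2], [74.4, 12.0, 16.4], [138.7, 34.2, 25.7]] ((72.86070251464844, -2.192401885986328), (134.62130737304688, 78.29080963134766), 1.672127604484558)
 foot [[4.2, 23.1, 41.2], [7.3, 31.3, 44.4], [10.9, 34.8, 49.8]]
top 900 [[32.8, -41.1, 4.8], [84.9, 1.6, 15.0], [139.0, 31.2, 22.6]] ((79.27909851074219, -5.3819732666015625), (121.94657897949219, 76.01596069335938), 1.3671451807022095)
```

View pics/g.png

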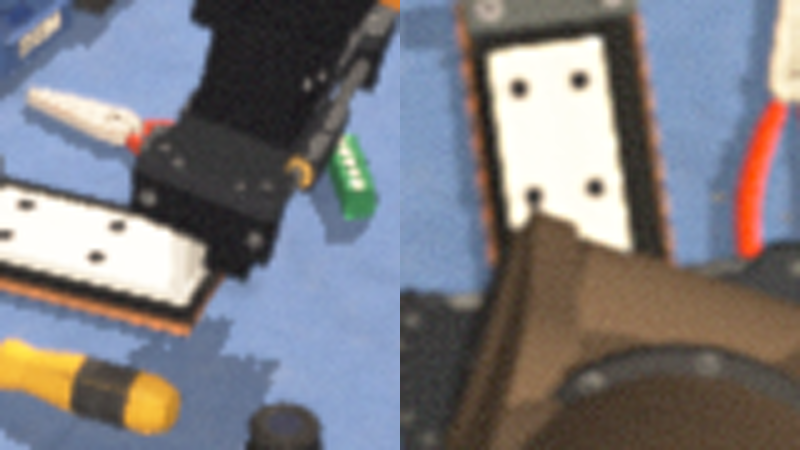

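The push is straight: the leg end is at row ~42 in the right panel and the stop face at ~28, so under 10 mm is left. I'll creep in until the force rises.

>>> jog_arm([
  [0,0,0,1.5,0,0.3,0],
  [0,0,0,1.5,0,0.3,0],
  [0,0,0,1.5,0,0.3,0],
  [0,0,0,1,0,0.2,0],
  [0,0,0,0,0,0,0],
])

```text
t: 17.65
eef_pos: [501.6, 20.7, 92.4]
tcp_rot: [-3.14, -0.174, 0.152]
ft_force: [-0.9, 0.3, -0.2]
opening: 0.001
grip_force: 0.3
```

>>> jog_arm([
  [0,0,0,1,0,0.2,0],
  [0,0,0,1,0,0.2,0],
  [0,0,0,0,0,0,0],
])

```text
t: 18.02
eef_pos: [503.7, 21.0, 92.4]
tcp_rot: [-3.14, -0.174, 0.152]
ft_force: [-1.1, 0.0, 0.5]
opening: 0.004
grip_force: 0.4
```

>>> jog_arm([
  [0,0,0,1,0,0.2,0],
  [0,0,0,0,0,0,0],
])

```text
t: 18.27
eef_pos: [504.6, 21.2, 92.3]
tcp_rot: [-3.14, -0.174, 0.152]
ft_force: [-0.7, -1.0, 0.8]
opening: 0.002
grip_force: 0.4
```

>>> jog_arm([
  [0,0,0,1,0,0.2,0],
  [0,0,0,0,0,0,0],
])

```text
t: 18.52
eef_pos: [505.3, 21.4, 92.3]
tcp_rot: [-3.14, -0.174, 0.152]
ft_force: [-4.1, -0.5, 2.6]
opening: 0.001
grip_force: 1.6
```

>>> jog_arm([
  [0,0,0,0.6,0,0.1,0],
  [0,0,0,0,0,0,0],
])

```text
t: 18.77
eef_pos: [505.5, 21.5, 92.2]
tcp_rot: [-3.14, -0.173, 0.152]
ft_force: [-5.4, -2.0, 3.7]
opening: 0.005
grip_force: 3.0
```

>>> jog_arm([
  [0,0,0,0.6,0,0.1,0],
  [0,0,0,0,0,0,0],
])

```text
t: 19.02
eef_pos: [505.7, 21.5, 92.2]
tcp_rot: [-3.14, -0.172, 0.152]
ft_force: [-8.3, -3.2, 6.5]
opening: 0.007
grip_force: 4.3
```

The tool has stopped advancing and the force is rising, so the leg is against the stop. Back off.

>>> jog_arm([
  [0,0,0,-1.5,0,-0.3,0],
  [0,0,0,-5,0,-0.9,0],
  [0,0,0,-15,0,-2.6,0],
  [0,0,0,-20,0,-10,0],
  [0,0,0,-10,0,-30,0],
  [0,0,0,-5,0,-40,0],
  [0,0,0,-5,0,-30,0],
  [0,0,0,0,0,0,0],
  [0,0,0,0,0,0,0],
])

```text
t: 20.15
eef_pos: [427.1, 9.2, 193.2]
tcp_rot: [-3.14, -0.174, 0.152]
ft_force: [0.8, 0.9, -0.5]
opening: 0.003
grip_force: 0.0
```

```bash
python3 - <<'E'
from h import *
lying("k")
E
```

```text
t 20.15 tip [-76.1   5.2 116.4  10.    8.7] F [ 0.8  0.9 -0.5] q [-0.16  0.34  2.21  0.13  0.43  1.15]
scene 696 [[13.2, -33.9, 6.7], [79.4, 11.2, 16.7], [138.9, 33.7, 27.8]] ((76.66012573242188, -1.3008499145507812), (127.63021850585938, 77.2031478881836), 1.8709744215011597)
 foot [[12.6, -13.9, 41.0], [14.5, 15.3, 70.8], [21.8, 33.4, 90.4]]
top 1074 [[27.2, -41.3, 5.2], [82.0, 4.5, 15.0], [134.7, 30.4, 21.9]] ((73.93224334716797, -5.550685882568359), (131.91297912597656, 73.17321014404297), 0.1508927345275879)
 foot [[13.5, -18.8, 44.4], [15.6, 5.4, 86.3], [21.4, 29.0, 90.8]]
```

View pics/k.png

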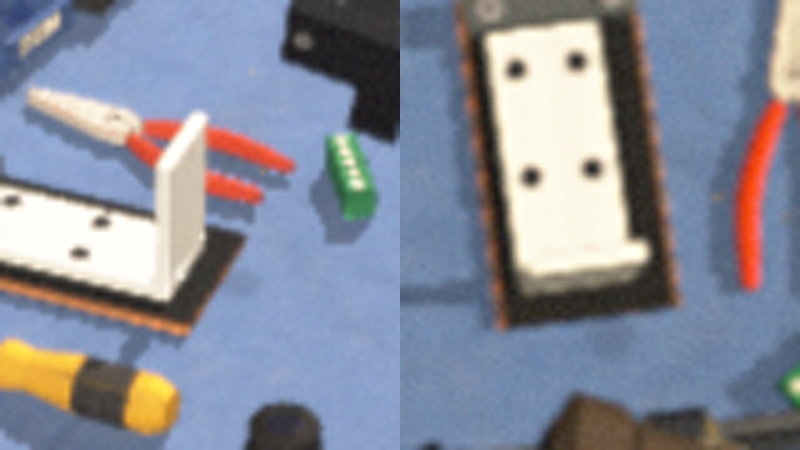

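The bracket is flat, square and home against the stop bar (leg end at row ~25 in the right panel), and the gripper is clear. Handing in.

```bash
python3 -c "
from cell import env
print(env.job_done())"
```

```text
the job is handed in; nothing more can be done
None
```

The bracket lies flat on its back, square and home against the end stop, and the job is handed in; but it tipped its last 45° or so faster than planned within one move, and I could not check whether that passed the 6 rad/s limit.

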